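# Mesh the splined lock key in the saw's lift gearbox and hold it down

### The arm

A 6-joint arm with a two-finger parallel gripper is mounted at the origin on the work surface. World frame = base frame: x ahead of the robot, y to its left, z up, the work surface at z = 0. Lengths are in mm, angles in rad, forces in N, time in s.
With the tool pointing down it reaches from about 350 to 775 mm from the base axis. Payload 7.3 kg.
Tool frame: the origin (TCP) lies midway between the tips of the shut fingers; the grasp point (between the pads) lies 19 mm behind it; z points along the fingers, y is the line along which they close (so a half turn about z gives the same grasp; the last joint's range is limited). The gripper opens to 92 mm and grips with 3 to 60 N. Pads are 19 mm wide; open, the fingers measure 130 mm over their backs; the gripper's body (75 mm by 190 mm) begins 47 mm behind the grasp point.
Start: joints at [-1.398, 0.342, 1.524, -0, 1.275, -0.146], TCP at [164.572, -498.559, 226.741] pointing down, gripper open.
Joint ranges: [-2.53, 2.53], [-0.77, 2.02], [0.04, 2.7], [-1, 4.14], [0.28, 2.66], [-3.11, 3.11]. Speed limits (rad/s): [2.57, 2.57, 3.14, 3.14, 3.14, 3.14].

### API

Orientations are given as [roll, pitch, yaw] about the fixed x, y, z axes, in that order (R = Rz(yaw) Ry(pitch) Rx(roll)).
In Python, from plant import bot gives the robot as it stands.
- The arm moves only by the tool jog_arm, never from a script. Its arguments are lists of equal length, an entry for each row: "dp": the shift along the tool's x, y, z in m, a list of three; "twist": the turn about the tool's z in degrees. A call has 1 to 10 rows; each row shifts and turns the commanded pose from where the row before left it, along the tool's axes as they then stand; what a row does not reach is not made up. A row lasts 1/8 s, in which the tool goes at most 62.5 mm and 10.7 degrees, less where a joint would pass 70% of its speed; a pose out of reach is approached as far as the arm can. A call is refused whole if a number of a shift passes 0.0625 or a number of a turn 10.7, either way. A call with a gripper value outside its range is refused whole. "jaw" is the finger opening in m, from 0 to 0.0918, set as the call begins (left out, the last holds). The fingers move at their own pace and stop on an object; the grip force is fixed at half the most. Time passes only in rows, so rows that do not move let the fingers close. It gives the time, the measured TCP pose, the force, the opening and the grip force at its end, in the units of the state.
- bot.get_obs(): the state, without advancing time (a new reading comes with each control period).
- bot.capture(name): name is "scene" or "top" or "wrist"; returns the picture (384x512x3 uint8, blue, green, red); there is no depth.
- bot.camera_params(name): a dict with "fx", "fy", "cx", "cy" (pixels), "k1" (the pictures are not rectified: a ray, as slopes to the right and down, at radius r is drawn at 1 + k1 r^2 times it, then the intrinsics apply), "R" (3x3) and "t" (3): a world point X has camera coordinates R X + t. Camera axes: x right, y down, z forward; pixel columns grow to the right and rows downward; lengths in mm; the calibration is good to about 2 mm. A picture is of the moment at which its call begins: read the wrist's pose just before it. camera_params takes no time and is no camera call; for the wrist camera it gives the pose at the moment of the call.
- bot.close_job(): hands the job in; it is judged then, once.
Trained networks look in the newest picture that a camera, given by its name, has taken for a name from the list of things; names that differ only in an ending like _2 or _b are one class to them, and where a whole thing is asked for, a point or a joint stands for the part that bears it (a point fixed in the world has none). Each returns a list of dicts, best first, with "confidence" (0 to 1); they miss things now and then, are a little off and sometimes report something else, mostly with a low value. They report only what shows in the picture. A call takes as long as a camera call.
- bot.find_in(camera, label): "bbox" ([centre column, centre row, width, height] in pixels, round what is visible of it).
- bot.masks_of(camera, label): "pixels" (384x512 bool, what is visible of it) and "bbox" ([centre column, centre row, width, height] in pixels, round what is visible of it).
The state is a dict: "time": time; "joint_positions": joint angles; "dq": joint speeds; "tau": joint torques, N m; "tool_pos": TCP position; "tcp_rot": TCP orientation; "contact_force": force on the tool from outside, world axes, zero at the start; "moment": the same for the moment, N m; "grip_width": finger opening in mm; "finger_force": force on a finger pad.
Only numpy, scipy, OpenCV 4.12 (cv2) and the standard library are available. Lean on these libraries where they do the work, as an engineer would, in place of code of your own. Each camera call takes 0.05 s, during which the arm holds its last target. There are 200 camera calls.

### The job

Draw the splined key out of its leaning holster, bring it upright, and fit it into the socket of the saw's lift gearbox: turn it until the splines mesh, then slide it fully home against the sprung lock plunger, its collar down on the socket's rim. The plunger pushes the key back up when let go, so finish with the gripper still holding the key and pressing it home. Leave the glue bottle, the tin and the wood offcut where they stand.

Things in the scene. Friction and masses are not known exactly. Their poses are not given: they have to be found in the camera images.
- key: Loose steel key, 114 mm long, 0.22 kg, leaning 14 deg in its holster, handle towards the robot. Origin: centre of the stem's foot; z runs up to the handle. Stem: cone nose, 10 mm across at the foot; above z 9 mm a 20 mm core with four splines along its +x, -x, +y, -y, 5 mm thick, 34 mm across from tip to tip, from z 8 (narrowed to 2 and 28 mm, full from z 14) to 40 mm.
- key_collar (a point): Centre of the underside of the key's collar, 40 mm above the foot (axes as the key). The collar is a disc 48 mm across, 6 mm thick; above it a neck 18 mm across runs up to the handle, which begins 70 mm above the foot. Any quarter turn of the key fits the socket alike.
- key_handle (a point): Centre of the key's handle, 92 mm above the foot (axes as the key): a black plastic block 46 mm wide along the key's x, 18 mm thick along its y, 44 mm high along its z. Grip it across the 18 mm.
- holster_mouth (a point): Centre of the mouth of the holster, 78 mm above the table: a fixed black tube on a wooden foot (120 x 100 mm), 52 mm outside, 39 mm inside, leaning 0.25 rad from vertical towards this point's -x (this point's z is vertical). The key's collar rests on the mouth, 40 mm of stem inside with 2.5 mm play all round: draw it out along the key's own axis by 45 mm or more.
- socket (a point): Centre of the splined socket's mouth, level with its rim, 64 mm above the table, in a fixed grey gearbox (casting 150 x 120 x 60 mm). A vertical steel barrel 61 mm across, stiff to turn (0.5 N m), standing at any turn; bore 37 mm wide. Four open grooves lie along this point's +x, -x, +y, -y; between them four teeth 12 mm wide, level with the rim, reach in to 12 mm from the axis.
- seat (a point): On the socket's axis, 40 mm below the rim (axes as socket). The key's foot is here when home, collar on the rim. The key enters when its x axis lies along this point's x or y within about 7 deg and its centre within about 1.5 mm; otherwise only the nose enters and the splines stand on the teeth, foot about 8 mm below the rim.
- plunger (a joint): Travel in m of the brass lock plunger down inside the bore: 0 free (its top 32 mm below the rim), 0.008 when the key is fully home (limit 0.0085). Its spring pushes up with 6 N at 0 and 12 N at 0.008; the weight of the key does not move it.
- glue: Bystander: white plastic glue bottle, 56 mm in diameter, 130 mm high; origin at the centre of its underside.
- tin: Bystander: metal tin, 72 mm in diameter, 75 mm high; origin at the centre of its underside.
- offcut: Bystander: wood offcut, 140 x 70 x 35 mm (x, y, z); origin at the centre of its underside.

How it is judged:
By the outcome, as a careful person would: the job done as asked, in the order asked, and still so for the second after the job is handed in, while the arm keeps its last pose, push and grip.
It also fails if it takes over 45 s, if anything falls off the work surface, if the arm or the gripper's body presses on something with over 40 N, if the wrist force passes 120 N, or if a joint passes its speed limit or range.

## Working session

There is one attempt and no reset: what is moved stays moved. The work goes in short steps, Python scripts to look and compute and a tool call to move; the robot and the scene stay as the last step left them, time stands still between calls to the robot, and variables do not carry over. Pictures are saved under pics/ and viewed, at most 10 in all, crops included, and the job is handed in when it is done.

Besides the shell and the picture viewer there is one more tool, called after ">>>" by a JSON object that holds its "fn" and its "kwargs", one argument or row to a line. jog_arm: Moves the arm, as the interface text tells. Its arguments: {"type":"object","properties":{"dp":{"type":"array"},"twist":{"type":"array"},"jaw":{"type":"number"}},"required":["dp","twist"]}

```bash
mkdir -p pics && ls && python3 - <<'E'
from plant import bot
import cv2,numpy as np
o=bot.get_obs()
for k in o: print(k,np.round(o[k],3))
a=bot.capture("scene");b=bot.capture("top")
cv2.imwrite("pics/scene0.png",a);cv2.imwrite("pics/top0.png",b)
for c in("scene","top"):
    p=bot.camera_params(c);print(c,{k:np.round(v,3).tolist() for k,v in p.items()})
    for l in("key","key_handle","key_collar","holster_mouth","socket","glue","tin","offcut"):
        r=bot.find_in(c,l);print(l,[(np.round(q["bbox"]).tolist(),round(q["confidence"],2)) for q in r[:2]])
E
```

```text
pics
time 0.0
joint_positions [-1.398  0.343  1.525  0.     1.275 -0.146]
dq [ 0.001 -0.001  0.001  0.     0.    -0.001]
tau [ -0.    -43.124 -24.422   0.072   0.056  -0.   ]
tool_pos [ 164.485 -498.14   226.056]
tcp_rot [-3.14  -0.     0.319]
contact_force [ 0.945 -0.752  0.016]
moment [-0.028 -0.012 -0.015]
finger_force 0.0
grip_width 91.894
scene {'fx': 347.701, 'fy': 347.701, 'cx': 248.634, 'cy': 195.468, 'k1': -0.061, 'R': [[0.81, 0.587, 0.004], [0.497, -0.682, -0.537], [-0.312, 0.437, -0.844]], 't': [-513.158, -264.994, 1206.428]}
key [([270.0, 128.0, 18.0, 25.0], 0.92)]
key_handle [([272.0, 131.0, 18.0, 26.0], 0.84), ([285.0, 223.0, 28.0, 36.0], 0.31)]
key_collar [([273.0, 130.0, 18.0, 25.0], 0.7)]
holster_mouth [([273.0, 158.0, 48.0, 30.0], 0.92)]
socket [([215.0, 239.0, 22.0, 23.0], 0.95), ([271.0, 130.0, 16.0, 24.0], 0.43)]
glue [([286.0, 222.0, 31.0, 37.0], 0.96)]
tin [([295.0, 107.0, 24.0, 26.0], 0.85)]
offcut [([125.0, 350.0, 52.0, 67.0], 0.6)]
top {'fx': 412.213, 'fy': 412.213, 'cx': 251.613, 'cy': 187.804, 'k1': -0.092, 'R': [[0.008, -1.0, -0.016], [-0.991, -0.006, -0.135], [0.135, 0.017, -0.991]], 't': [1.197, 640.009, 1235.282]}
key [([182.0, 212.0, 15.0, 17.0], 0.8)]
key_handle [([179.0, 213.0, 18.0, 17.0], 0.71)]
key_collar [([180.0, 215.0, 15.0, 19.0], 0.5)]
holster_mouth [([182.0, 213.0, 34.0, 40.0], 0.59)]
socket [([299.0, 191.0, 21.0, 21.0], 0.59)]
glue []
tin [([117.0, 224.0, 29.0, 21.0], 0.91)]
offcut [([403.0, 199.0, 34.0, 49.0], 0.62)]
```

```bash
python3 - <<'E'
import cv2,numpy as np
a=cv2.imread("pics/scene0.png");b=cv2.imread("pics/top0.png")
A=cv2.resize(a[80:280,170:340],None,fx=3,fy=3,interpolation=cv2.INTER_CUBIC)[:600,:400]
A=cv2.resize(a[90:270,190:320],(390,540),interpolation=cv2.INTER_CUBIC)
B=cv2.resize(b[130:265,100:340],(0,0),fx=1.66,fy=1.66,interpolation=cv2.INTER_CUBIC)
c=np.zeros((600,800,3),np.uint8);c[:540,:390]=A;c[:B.shape[0],395:395+B.shape[1]]=B[:,:405]
s=cv2.resize(a,(400,300));c[260:560,395:795]=s
cv2.imwrite("pics/v1.png",c)
E
```

```text
(no output)
```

View pics/v1.png

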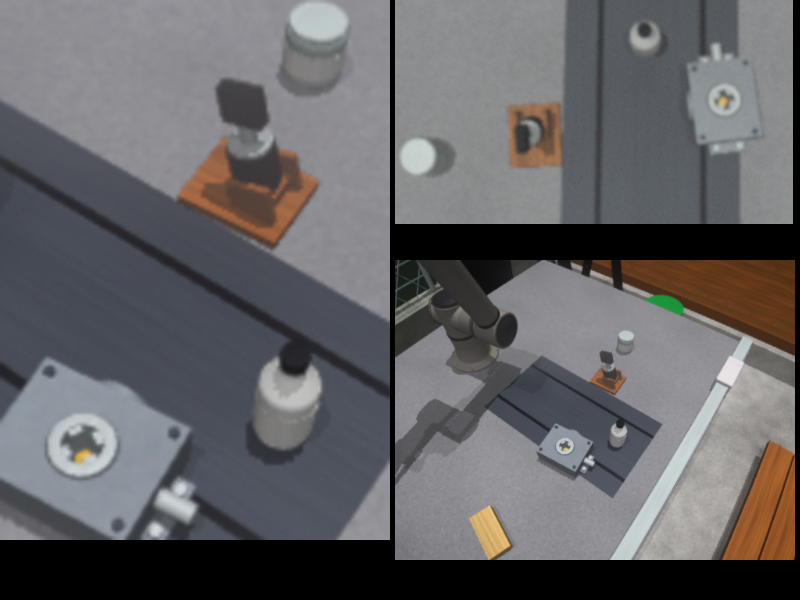

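The picture shows the key in its holster at top-view pixel (182,212), the socket at (299,190), the glue bottle beyond the gearbox at about (251,153), and the tin at (117,224). Next I triangulate these points.

```bash
cat > h.py <<'E'
from plant import bot
import cv2,numpy as np
from scipy.optimize import least_squares
from scipy.spatial.transform import Rotation as Ro
def cam(c):
    p=bot.camera_params(c);p["R"]=np.array(p["R"]);p["t"]=np.array(p["t"]);return p
def proj(p,X):
    x=np.atleast_2d(X)@p["R"].T+p["t"];s=x[:,:2]/x[:,2:];s=s*(1+p["k1"]*(s**2).sum(1,keepdims=True))
    return s*[p["fx"],p["fy"]]+[p["cx"],p["cy"]]
def ray(p,uv):
    d=(np.array(uv,float)-[p["cx"],p["cy"]])/[p["fx"],p["fy"]];s=d.copy()
    for _ in range(20): s=d/(1+p["k1"]*(s@s))
    return -p["R"].T@p["t"],p["R"].T@np.array([s[0],s[1],1])
def onz(p,uv,z):
    c,d=ray(p,uv);return c+d*(z-c[2])/d[2]
def tri(l):
    A=np.zeros((3,3));b=np.zeros(3)
    for p,uv in l:
        c,d=ray(p,uv);d/=np.linalg.norm(d);M=np.eye(3)-np.outer(d,d);A+=M;b+=M@c
    return np.linalg.solve(A,b)
def pose(o=None):
    o=o or bot.get_obs();return np.array(o["tool_pos"]),Ro.from_euler("xyz",o["tcp_rot"]).as_matrix()
E
python3 - <<'E'
from h import *
s,t=cam("scene"),cam("top")
for n in("scene","top","wrist"):
    p=cam(n);print(n,np.round(-p["R"].T@p["t"]),np.round(p["R"][2],2))
P,R=pose();w=cam("wrist");print("wrist cam in tool",np.round(R.T@(-w["R"].T@w["t"]-P),1),np.round(w["R"]@R,3).tolist())
print("socket",onz(s,(215,239),64),onz(t,(299,191),64),tri([(s,(215,239)),(t,(299,191))]))
f=lambda x,y:(190+x/3,90+y/3); g=lambda x,y:(100+(x-395)/1.66,130+y/1.66)
print("handle c",tri([(s,f(243,103)),(t,g(522,137))]))
print("collar",tri([(s,f(250,142)),(t,g(532,131))]), onz(s,f(250,145),82),onz(t,g(532,131),82))
print("foot corners",[onz(s,f(*q),12).round() for q in((180,192),(275,240),(318,185),(225,142))])
print("foot corners top",[onz(t,g(*q),12).round() for q in((510,106),(561,104),(560,165),(511,168))])
print("glue",onz(t,g(645,36),120),"tin",onz(t,(117,224),70))
print("gearbox",[onz(t,g(*q),60).round() for q in((687,64),(750,54),(763,135),(698,146))])
E
```

```text
scene [ 924. -406.  878.] [-0.31  0.44 -0.84]
top [ 467.  -16. 1310.] [ 0.14  0.02 -0.99]
wrist [ 226. -478.  385.] [-0.23 -0.08 -0.97]
wrist cam in tool [ 6.48e+01  1.00e-01 -1.58e+02] [[-0.001, 1.0, 0.0], [-0.969, -0.001, -0.247], [-0.247, -0.0, 0.969]]
socket [ 630.7116074  -143.42658763   64.        ] [ 628.20491627 -139.17806898   64.        ] [ 628.62124893 -140.49160854   56.77405153]
handle c [554.84930696 220.18753147 130.28952003]
collar [569.96667962 211.38598395  91.06702716] [569.18724679 216.41656178  82.        ] [569.52550746 211.97632735  82.        ]
foot corners [array([515., 172.,  12.]), array([631., 178.,  12.]), array([628., 267.,  12.]), array([513., 259.,  12.])]
foot corners top [array([623., 269.,  12.]), array([628., 170.,  12.]), array([511., 170.,  12.]), array([504., 263.,  12.])]
glue [737.14409074   8.20382632 120.        ] tin [522.5801055  414.77597234  70.        ]
gearbox [array([698., -69.,  60.]), array([ 718., -186.,   60.]), array([ 567., -208.,   60.]), array([546., -89.,  60.])]
```

>>> {"fn": "jog_arm", "kwargs": {
  "dp": [
    [0,0,0],
    [0,0,0],
    [0.045,-0.035,0],
    [0.045,-0.035,0],
    [0.045,-0.035,0],
    [0.045,-0.035,0],
    [0.045,-0.035,0],
    [0.045,-0.035,0],
    [0.045,-0.035,0],
    [0.045,-0.035,0]
  ],
  "twist": [9.15,9.15,0,0,0,0,0,0,0,0],
  "jaw": 0.07
}}

```text
time: 2.15
tool_pos: [526.2, -217.5, 226.8]
tcp_rot: [3.141, -0.0, -0.0]
contact_force: [-0.4, -1.0, 0.5]
grip_width: 70.0
finger_force: 0.0
```

>>> {"fn": "jog_arm", "kwargs": {
  "dp": [
    [0.045,-0.035,0],
    [0.04,-0.035,0],
    [0,0,0],
    [0,0,0]
  ],
  "twist": [0,0,0,0]
}}

```text
time: 2.65
tool_pos: [609.5, -148.9, 226.3]
tcp_rot: [3.141, 0.001, -0.0]
contact_force: [-0.4, 0.2, -0.2]
grip_width: 69.9
finger_force: 0.0
```

```bash
python3 - <<'E'
from h import *
print(pose());o=bot.get_obs();print(o["joint_positions"],o["contact_force"])
p=cam("wrist");a=bot.capture("wrist");cv2.imwrite("pics/w1.png",a)
print(p["fx"],p["cx"],p["cy"],p["k1"])
np.save("w1.npy",p)
for q in bot.masks_of("wrist","socket")[:2]: print(q["bbox"],q["confidence"],onz(p,q["bbox"][:2],64))
x=proj(p,[630,-140,64])[0];print(x)
E
```

```text
(array([ 609.4599334 , -148.8815575 ,  226.34206118]), array([[ 9.99999554e-01, -8.20729788e-05, -9.41180339e-04],
       [-8.22735818e-05, -9.99999974e-01, -2.13103015e-04],
       [-9.41162825e-04,  2.13180354e-04, -9.99999534e-01]]))
[-3.61399338e-01  5.34687694e-01  1.21697770e+00 -5.40867700e-04
  1.39073232e+00  1.20957624e+00] [-0.44938903  0.17040007 -0.19696336]
280.74836507684125 254.87198186581915 185.7714353339826 -0.059882358346756176
[244.2, 151.9, 51.6, 55.4] 0.87 [ 632.41490519 -137.14933718   64.        ]
[246.70813752 153.99881604]
```

View pics/w1.png

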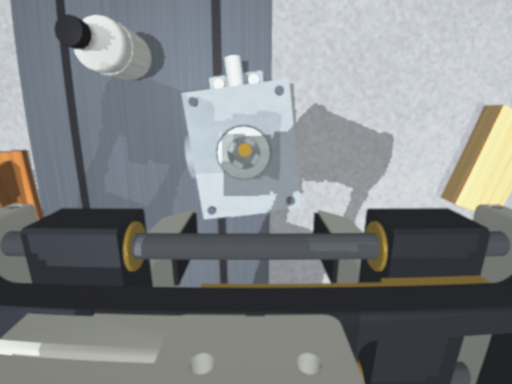

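The socket sits at about (244,152), centred in the gearbox; the glue bottle is at upper left and the offcut at right. I rectify the rim plane to measure the groove angle.

```bash
cat >> h.py <<'E'
def rect(img,p,c,z,half,n):
    g=np.linspace(-half,half,n);U,V=np.meshgrid(g,g)   # col -> -y, row -> -x  (up=+x,left=+y)
    X=np.stack([c[0]-V.ravel(),c[1]-U.ravel(),np.full(n*n,z)],1)
    m=proj(p,X).astype(np.float32).reshape(n,n,2)
    return cv2.remap(img,m[...,0],m[...,1],cv2.INTER_CUBIC)
E
python3 - <<'E'
from h import *
p=np.load("w1.npy",allow_pickle=True).item();a=cv2.imread("pics/w1.png")
r=rect(a,p,(632.4,-137.1),64,40,560)
for k in range(-35,40,5):
    i=int(280+k*7);cv2.line(r,(i,0),(i,4 if k%10 else 10),(0,0,255),1);cv2.line(r,(0,i),(4 if k%10 else 10,i),(0,0,255),1)
cv2.drawMarker(r,(280,280),(0,0,255),0,10)
cv2.imwrite("pics/r1.png",r)
E
```

```text
(no output)
```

View pics/r1.png

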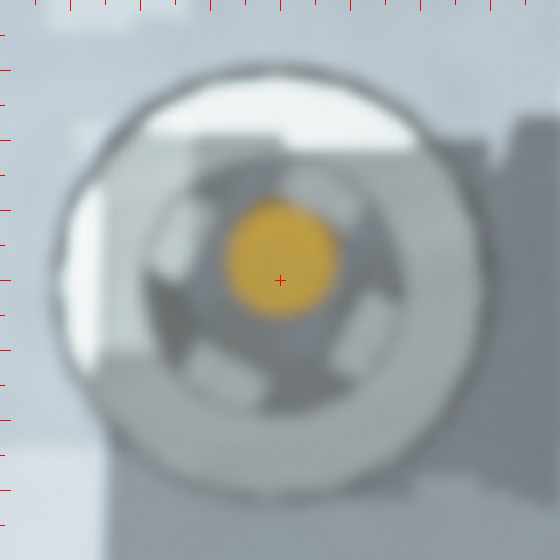

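The rim circle is centred at about (272,281) in the crop, with a radius of 214 px = 30.5 mm, which is right. That puts the socket at about (632.3,-136.2), with teeth at ~62° and grooves at ~17° (mod 90). Now over to the holster.

>>> {"fn": "jog_arm", "kwargs": {
  "dp": [
    [-0.006,-0.052,-0.002],
    [-0.006,-0.052,-0.002],
    [-0.006,-0.052,-0.002],
    [-0.006,-0.052,-0.002],
    [-0.006,-0.052,-0.002],
    [-0.006,-0.052,-0.002],
    [-0.006,-0.052,-0.002],
    [0,0,0],
    [0,0,0]
  ],
  "twist": [0,0,0,0,0,0,0,0,0]
}}

```text
time: 3.88
tool_pos: [568.0, 213.9, 240.9]
tcp_rot: [3.141, -0.0, -0.001]
contact_force: [0.9, 0.0, 0.3]
grip_width: 69.8
finger_force: 0.0
```

```bash
python3 - <<'E'
from h import *
print(pose()[0])
p=cam("wrist");a=bot.capture("wrist");cv2.imwrite("pics/w2.png",a);np.save("w2.npy",p)
m={}
for l in("key","key_handle","key_collar","holster_mouth"):
    for q in bot.masks_of("wrist",l)[:1]: print(l,q["bbox"],q["confidence"]);m[l]=q["pixels"]
np.savez("m2.npz",**m)
c=proj(p,[565,215,100])[0].astype(int);print(c)
x0,y0=max(c[0]-80,0),max(c[1]-75,0)
print(x0,y0);cv2.imwrite("pics/c2.png",cv2.resize(a[y0:y0+150,x0:x0+160],None,fx=4,fy=4,interpolation=cv2.INTER_CUBIC))
E
```

```text
[568.04611414 213.91448931 240.85824987]
key [249.4, 193.6, 40.9, 70.6] 0.64
key_handle [249.2, 191.9, 40.3, 71.4] 0.58
key_collar [245.6, 193.6, 43.0, 76.7] 0.81
holster_mouth [247.9, 163.0, 77.0, 89.8] 0.62
[253 178]
173 103
```

View pics/c2.png

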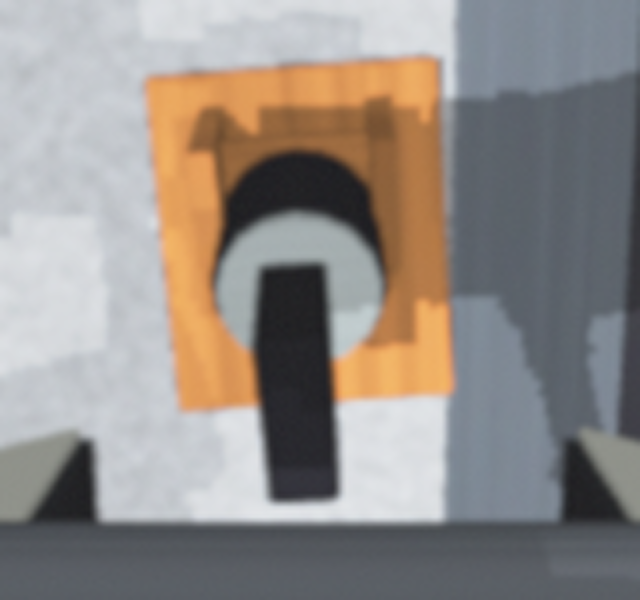

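The crop shows the key seen from the +x side. The handle runs from about (262–325,265) to (270–338,498) and the collar disc is centred at about (300,285). The holster yaw is about +4° and the handle lies in the lean plane. I fit the model to these points.

```bash
cat > fit.py <<'E'
from h import *
p=np.load("w2.npy",allow_pickle=True).item()
ob=np.array([(262,267),(325,264),(270,500),(338,497),(216,285),(385,282),(297,211)],float);ob=ob/4+[173,103]-[.375,.375]
def model(v,full=False):
    x,y,z,yaw,spin,lean=v
    R=(Ro.from_euler("z",yaw)*Ro.from_euler("y",-lean)*Ro.from_euler("z",spin)).as_matrix()
    o=np.array([x,y,z])  # collar centre
    H=np.array([(23,9,30),(23,-9,30),(-23,9,74),(-23,-9,74)])@R.T+o
    th=np.linspace(0,2*np.pi,361);C=np.concatenate([np.c_[24*np.cos(th),24*np.sin(th),0*th+h] for h in(0,6)])@R.T+o
    c=proj(p,C)
    u=np.concatenate([proj(p,H),[c[c[:,0].argmin()]],[c[c[:,0].argmax()]],[c[c[:,1].argmin()]]])
    return (u,R,o)
def res(v):
    u=model(v)[0];d=u-ob;d[4:6,1]=0;d[6,0]=0
    return np.r_[d.ravel(),(v[2]-78)/4,(v[5]-.25)/.03]
s=least_squares(res,[568,214,78,.07,0,.25],x_scale=[1,1,1,.01,.01,.01],diff_step=1e-3)
print(s.x.round(3),np.abs(s.fun).round(2))
_,R,o=model(s.x);print("collar",o,"axis",R[:,2],"handle",o+52*R[:,2],"top",o+74*R[:,2],"foot",o-40*R[:,2], "kx yaw",np.degrees(np.arctan2(R[1,0],R[0,0])),"ky",R[:,1])
E
python3 fit.py
```

```text
[5.63146e+02 2.21734e+02 7.20960e+01 3.70000e-02 2.20000e-02 2.47000e-01] [0.67 1.08 0.57 1.34 0.47 1.03 0.52 0.8  0.64 0.   0.6  0.   0.   0.63
 1.48 0.09]
collar [563.14637328 221.7343852   72.09602241] axis [-0.24472209 -0.00910977  0.96955047] handle [550.42082462 221.26067739 122.51264677] top [545.03693865 221.06026255 143.84275708] foot [572.93525686 222.09877583  33.31400367] kx yaw 3.4429647177303653 ky [-0.05868455  0.99826179 -0.0054329 ]
```

```bash
sed -i 's#(v\[2\]-78)/4#(v[2]-78)/.7#' fit.py && python3 fit.py
```

```text
[5.63991e+02 2.21588e+02 7.76490e+01 4.10000e-02 1.90000e-02 2.29000e-01] [0.86 1.53 0.7  1.82 0.66 1.61 0.76 1.34 0.28 0.   0.23 0.   0.   0.44
 0.5  0.7 ]
collar [563.9907642  221.58811486  77.64859311] axis [-0.22678096 -0.0092832   0.97390155] handle [552.19815447 221.10538869 128.29147347] top [547.20897343 220.90115838 149.71730747] foot [573.06200245 221.95944268  38.69253129] kx yaw 3.458738592677105 ky [-0.05932898  0.99822922 -0.00430015]
```

>>> {"fn": "jog_arm", "kwargs": {
  "dp": [
    [0,0,0],
    [-0.008,-0.004,0.033],
    [-0.0085,-0.004,0.033],
    [0,0,0],
    [0,0,0]
  ],
  "twist": [-3.5,0,0,0,0],
  "jaw": 0.06
}}

```text
time: 4.75
tool_pos: [552.2, 221.9, 176.1]
tcp_rot: [-3.141, -0.002, 0.06]
contact_force: [-0.3, -0.0, -0.2]
grip_width: 60.5
finger_force: 0.0
```

```bash
python3 - <<'E'
from h import *
P,R=pose();print(P,np.degrees(np.arctan2(R[1,0],R[0,0])))
p=cam("wrist");a=bot.capture("wrist");cv2.imwrite("pics/w3.png",a);np.save("w3.npy",p)
for q in bot.masks_of("wrist","key_handle")[:1]: print(q["bbox"],q["confidence"])
print(proj(p,[[551,221,128],[545,221,150],[564,221.6,78],P]))
cv2.imwrite("pics/c3.png",cv2.resize(a[130:330,150:360],None,fx=2.9,fy=2.9,interpolation=cv2.INTER_CUBIC))
E
```

```text
[552.23563056 221.93278708 176.12753403] 3.4321515733669985
[255.9, 190.7, 51.0, 82.4] 0.66
[[255.53451831 202.9381993 ]
 [255.0849271  220.66218073]
 [255.61758372 173.26558766]
 [254.27679769 225.1589906 ]]
```

View pics/c3.png

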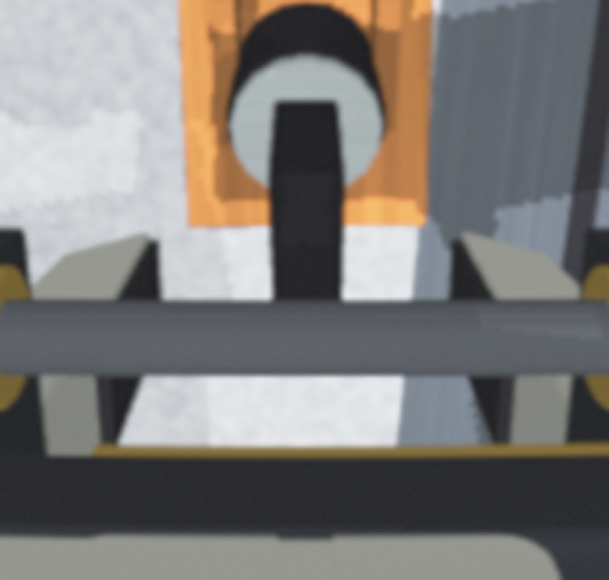

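The handle midline (col 255.9) matches the finger midline (255.2). Quick refit in x from this closer view.

```bash
sed -e 's/w2.npy/w3.npy/' -e 's#^ob=.*#ob=np.array([(275,102),(337,102),(272,172),(342,172),(229,125),(384,125),(306,54)],float)/2.9+[150,130]-[.33,.33]#' -e 's/(-23,9,74),(-23,-9,74)/(23,9,74),(23,-9,74)/' fit.py > fit3.py && python3 fit3.py
```

```text
[ 5.63312e+02  2.21869e+02  7.78650e+01  6.90000e-02 -5.00000e-03
  2.29000e-01] [0.47 1.14 0.65 1.26 1.59 0.62 1.52 0.46 0.38 0.   0.5  0.   0.   1.29
 0.19 0.7 ]
collar [563.31176883 221.86949577  77.8648507 ] axis [-0.22643667 -0.01574437  0.97389863] handle [551.53706196 221.05078844 128.50757966] top [546.5554552  220.70441227 149.93334961] foot [572.36923565 222.49927064  38.90890535] kx yaw 3.71033835638973 ky [-0.064952    0.99788786  0.0010305 ]
```

>>> {"fn": "jog_arm", "kwargs": {
  "dp": [
    [-0.0005,0.001,0.033],
    [0,0,0.0335],
    [0,0,0],
    [0,0,0]
  ],
  "twist": [-0.2,0,0,0]
}}

```text
time: 5.35
tool_pos: [551.9, 221.3, 110.0]
tcp_rot: [-3.141, -0.003, 0.064]
contact_force: [-0.9, 0.1, 0.6]
grip_width: 59.9
finger_force: 0.0
```

>>> {"fn": "jog_arm", "kwargs": {
  "dp": [
    [0,0,0],
    [0,0,0],
    [0,0,0],
    [0,0,0],
    [0,0,0],
    [0,0,0]
  ],
  "twist": [0,0,0,0,0,0],
  "jaw": 0.0
}}

```text
time: 6.1
tool_pos: [550.6, 221.2, 108.2]
tcp_rot: [3.142, 0.0, 0.064]
contact_force: [0.7, -0.1, 0.5]
grip_width: 17.6
finger_force: 30.0
```

>>> {"fn": "jog_arm", "kwargs": {
  "dp": [
    [-0.0025,0,-0.0097],
    [-0.0025,0,-0.0097],
    [0,0,0]
  ],
  "twist": [0,0,0]
}}

```text
time: 6.48
tool_pos: [546.0, 221.0, 128.9]
tcp_rot: [-3.141, -0.002, 0.064]
contact_force: [-0.2, -0.5, -1.5]
grip_width: 17.8
finger_force: 30.0
```

>>> {"fn": "jog_arm", "kwargs": {
  "dp": [
    [-0.0025,0,-0.0097],
    [-0.0025,0,-0.0097],
    [-0.0025,0,-0.0097],
    [-0.0025,0,-0.0097],
    [0,0,0]
  ],
  "twist": [0,0,0,0,0]
}}

```text
time: 7.1
tool_pos: [536.0, 220.4, 167.5]
tcp_rot: [-3.141, -0.002, 0.064]
contact_force: [0.1, -0.4, -2.8]
grip_width: 17.9
finger_force: 30.0
```

>>> {"fn": "jog_arm", "kwargs": {
  "dp": [
    [0,0,-0.03],
    [0,0,-0.03],
    [-0.005,0.052,0],
    [-0.005,0.052,0],
    [-0.005,0.052,0],
    [-0.005,0.052,0],
    [-0.005,0.052,0],
    [-0.005,0.052,0],
    [-0.005,0.052,0],
    [0,0,0]
  ],
  "twist": [-6.65,-6.65,0,0,0,0,0,0,0,0]
}}

```text
time: 8.35
tool_pos: [608.3, -142.2, 225.3]
tcp_rot: [3.141, 0.001, 0.291]
contact_force: [-0.4, 0.3, -2.7]
grip_width: 17.6
finger_force: 30.0
```

```bash
python3 - <<'E'
from h import *
P,R=pose();print(P,np.degrees(np.arctan2(R[1,0],R[0,0])))
p=cam("wrist");a=bot.capture("wrist");np.save("w4.npy",p);s=bot.capture("scene")
q=proj(cam("scene"),P)[0].astype(int);print(q)
for l in("key",):
    for m in bot.masks_of("scene",l)[:2]:
        print(m["bbox"],m["confidence"])
v=np.zeros((600,800,3),np.uint8)
v[:300,:400]=cv2.resize(a,(400,300))
v[:600,400:]=cv2.resize(s[q[1]-45:q[1]+75,q[0]-40:q[0]+40],(400,600),interpolation=cv2.INTER_CUBIC)
r=rect(a,p,(632.3,-136.2),64,40,300);v[300:,:300]=r
cv2.imwrite("pics/w4.png",v);cv2.imwrite("pics/w4raw.png",a)
E
```

```text
[ 608.34181694 -142.1542806   225.27145028] 16.686457798884597
[201 201]
[208.3, 208.6, 22.6, 31.7] 0.69
```

View pics/w4.png

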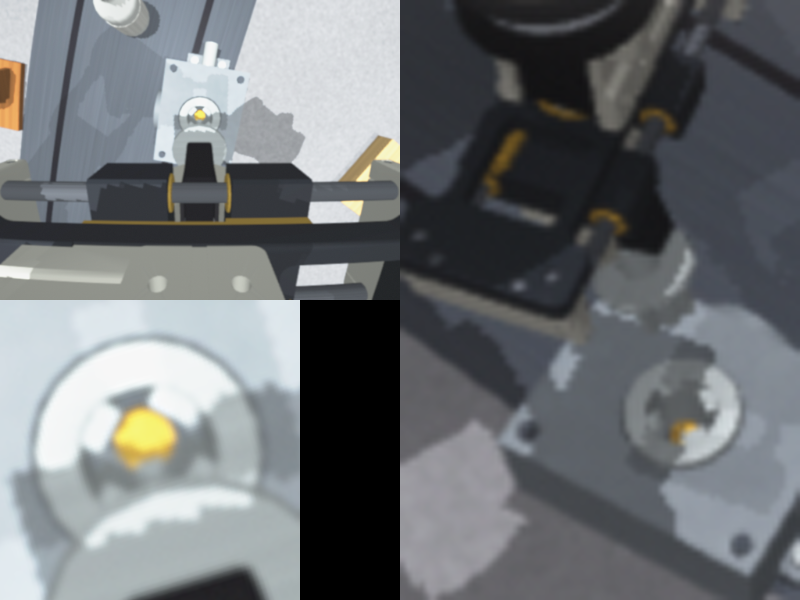

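The rim is centred in the rectified view, which confirms the socket at (631.8,-136.1) from a second yaw; the key still leans about 14° in the grip, foot toward +x. I lower the nose just into the bore and use the bore wall to pivot the key upright between the pads.

>>> {"fn": "jog_arm", "kwargs": {
  "dp": [
    [0.0015,0.001,0.03],
    [0,0,0.03],
    [0,0,0.02],
    [0,0,0.008],
    [0,0,0.004],
    [0,0,0.004],
    [0,0,0]
  ],
  "twist": [0,0,0,0,0,0,0]
}}

```text
time: 9.38
tool_pos: [610.2, -138.7, 130.8]
tcp_rot: [3.141, -0.0, 0.296]
contact_force: [-0.5, -0.3, -1.8]
grip_width: 17.9
finger_force: 30.0
```

>>> {"fn": "jog_arm", "kwargs": {
  "dp": [
    [-0.001,0.004,0],
    [0,0,0.002],
    [0,0,0]
  ],
  "twist": [0,0,0]
}}

```text
time: 9.75
tool_pos: [610.2, -142.9, 128.3]
tcp_rot: [-3.141, 0.0, 0.296]
contact_force: [-0.2, -0.5, -1.7]
grip_width: 17.9
finger_force: 30.0
```

>>> {"fn": "jog_arm", "kwargs": {
  "dp": [
    [0.003,0,0],
    [0.003,0,0],
    [0.003,0,0],
    [0,0,0]
  ],
  "twist": [0,0,0,0]
}}

```text
time: 10.25
tool_pos: [618.5, -140.2, 128.3]
tcp_rot: [-3.141, 0.001, 0.296]
contact_force: [-1.1, -0.5, 0.3]
grip_width: 17.7
finger_force: 30.0
```

>>> {"fn": "jog_arm", "kwargs": {
  "dp": [
    [0.003,0,-0.0005],
    [0.003,0,-0.0005],
    [0,0,0]
  ],
  "twist": [0,0,0]
}}

```text
time: 10.62
tool_pos: [623.5, -138.6, 129.2]
tcp_rot: [-3.141, 0.003, 0.296]
contact_force: [-5.8, -1.1, 1.8]
grip_width: 17.7
finger_force: 30.0
```

>>> {"fn": "jog_arm", "kwargs": {
  "dp": [
    [0.003,0,-0.0005],
    [0.003,0,-0.0005],
    [0.003,0,0],
    [0,0,0]
  ],
  "twist": [0,0,0,0]
}}

```text
time: 11.12
tool_pos: [632.3, -135.9, 130.6]
tcp_rot: [-3.141, 0.002, 0.296]
contact_force: [-5.5, -0.5, 2.3]
grip_width: 17.7
finger_force: 30.0
```

>>> {"fn": "jog_arm", "kwargs": {
  "dp": [
    [0.003,0,0],
    [0.003,0,0],
    [0,0,0],
    [-0.003,0,-0.01],
    [-0.003,0,-0.03],
    [0,0,-0.03],
    [0,0,0],
    [0,0,0],
    [0,0,0]
  ],
  "twist": [0,0,0,0,0,0,0,0,0]
}}

```text
time: 12.25
tool_pos: [632.7, -135.6, 198.7]
tcp_rot: [-3.14, 0.002, 0.296]
contact_force: [0.2, -0.0, -2.5]
grip_width: 17.9
finger_force: 30.0
```

```bash
python3 - <<'E'
from h import *
P,R=pose();print(P,np.degrees(np.arctan2(R[1,0],R[0,0])))
p=cam("wrist");a=bot.capture("wrist");np.save("w5.npy",p);s=bot.capture("scene");cv2.imwrite("pics/w5raw.png",a);cv2.imwrite("pics/s5raw.png",s)
q=proj(cam("scene"),P)[0].astype(int)
P2,R2=pose();print(P2)
# predicted collar outline for upright key, tilt 0,+-5deg about tool y through the grasp point
v=np.zeros((600,800,3),np.uint8)
x0,y0=190,110
A=cv2.resize(a[y0:y0+125,x0:x0+100],(480,600),interpolation=cv2.INTER_CUBIC)
th=np.linspace(0,2*np.pi,200);G=P+R@[0,0,-19]
for tl,col in((0,(0,0,255)),(5,(0,255,0)),(-5,(255,0,0))):
    K=R@Ro.from_euler("y",tl,degrees=True).as_matrix()@np.diag([1,-1,-1])
    C=np.c_[24*np.cos(th),24*np.sin(th),0*th-46]@K.T+G
    C=(proj(p,C)-[x0,y0]+.5)*4.8
    cv2.polylines(A,[C.astype(np.int32)],True,col,1)
v[:,:480]=A
v[:,490:]=cv2.resize(s[q[1]-30:q[1]+60,q[0]-23:q[0]+23],(310,600),interpolation=cv2.INTER_CUBIC)
cv2.imwrite("pics/w5.png",v)
E
```

```text
[ 632.65753758 -135.56383485  198.69138876] 16.965163125976577
[ 632.87405164 -135.60860953  199.03712092]
```

View pics/w5.png

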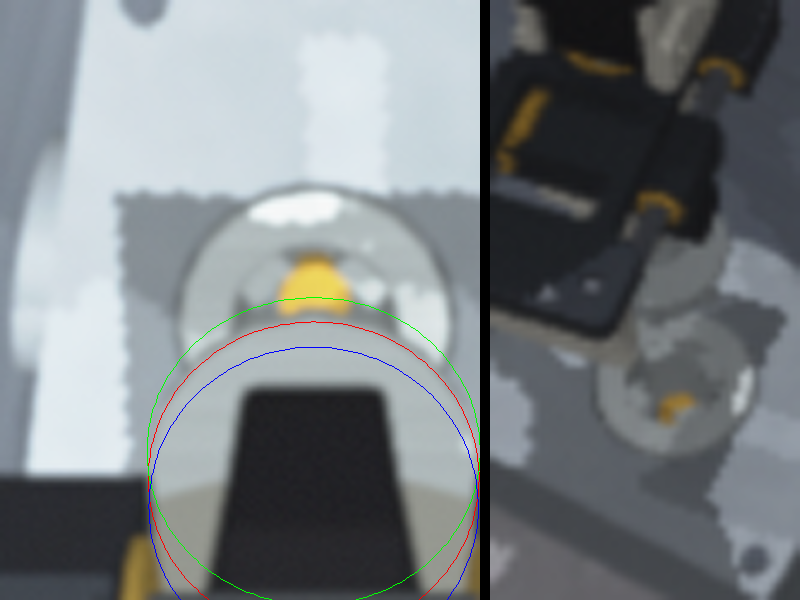

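The collar's front edge lies between the 0° and +5° outlines, so the key is upright to about 2°. Lowering over the socket and watching the force.

>>> {"fn": "jog_arm", "kwargs": {
  "dp": [
    [-0.0025,0,0.02],
    [0,0,0.03],
    [0,0,0.014],
    [0,0,0],
    [0,0,0]
  ],
  "twist": [0,0,0,0,0]
}}

```text
time: 12.98
tool_pos: [631.6, -136.7, 137.5]
tcp_rot: [3.14, -0.002, 0.296]
contact_force: [-0.6, 0.7, -2.1]
grip_width: 17.6
finger_force: 30.0
```

>>> {"fn": "jog_arm", "kwargs": {
  "dp": [
    [0,0,0.002],
    [0,0,0.002],
    [0,0,0.002],
    [0,0,0.002],
    [0,0,0]
  ],
  "twist": [0,0,0,0,0]
}}

```text
time: 13.6
tool_pos: [630.8, -136.5, 128.1]
tcp_rot: [-3.141, 0.0, 0.296]
contact_force: [0.7, -0.1, -2.2]
grip_width: 17.8
finger_force: 30.0
```

>>> {"fn": "jog_arm", "kwargs": {
  "dp": [
    [0,0,0.0015],
    [0,0,0.0015],
    [0,0,0.0015],
    [0,0,0]
  ],
  "twist": [0,0,0,0]
}}

```text
time: 14.1
tool_pos: [630.8, -136.5, 123.7]
tcp_rot: [-3.141, 0.0, 0.296]
contact_force: [0.0, 0.1, -1.6]
grip_width: 17.7
finger_force: 30.0
```

>>> {"fn": "jog_arm", "kwargs": {
  "dp": [
    [0,0,0.002],
    [0,0,0.002],
    [0,0,0.002],
    [0,0,0]
  ],
  "twist": [0,0,0,0]
}}

```text
time: 14.6
tool_pos: [630.5, -136.8, 118.2]
tcp_rot: [3.141, 0.001, 0.296]
contact_force: [-3.5, -1.2, 0.1]
grip_width: 18.1
finger_force: 30.0
```

>>> {"fn": "jog_arm", "kwargs": {
  "dp": [
    [0,0,0.002],
    [0,0,0.002],
    [0,0,0.002],
    [0,0,0]
  ],
  "twist": [0,0,0,0]
}}

```text
time: 15.1
tool_pos: [630.4, -136.6, 111.3]
tcp_rot: [-3.141, 0.001, 0.296]
contact_force: [-4.2, -1.5, -2.1]
grip_width: 18.1
finger_force: 30.0
```

Meshed: the foot is about 26 mm deep at low force. Pressing on toward the plunger, bringing the TCP onto the socket axis.

>>> {"fn": "jog_arm", "kwargs": {
  "dp": [
    [0.0005,0,0.002],
    [0.0005,0,0.002],
    [0.0004,0,0.002],
    [0,0,0.001],
    [0,0,0]
  ],
  "twist": [0,0,0,0,0]
}}

```text
time: 15.72
tool_pos: [631.2, -136.4, 104.8]
tcp_rot: [-3.141, 0.002, 0.296]
contact_force: [-7.5, -2.1, 1.9]
grip_width: 17.8
finger_force: 30.0
```

>>> {"fn": "jog_arm", "kwargs": {
  "dp": [
    [0,0,0.002],
    [0,0,0.002],
    [0,0,0.001],
    [0,0,0]
  ],
  "twist": [0,0,0,0]
}}

```text
time: 16.23
tool_pos: [631.9, -136.3, 101.4]
tcp_rot: [3.141, 0.0, 0.296]
contact_force: [-8.6, -0.6, 9.2]
grip_width: 18.0
finger_force: 30.0
```

>>> {"fn": "jog_arm", "kwargs": {
  "dp": [
    [-0.0005,0,0.001],
    [0,0,0.001],
    [0,0,0.001],
    [0,0,0]
  ],
  "twist": [0,0,0,0]
}}

```text
time: 16.73
tool_pos: [631.8, -136.3, 98.9]
tcp_rot: [3.141, -0.001, 0.296]
contact_force: [-8.0, -0.1, 12.2]
grip_width: 17.8
finger_force: 30.0
```

>>> {"fn": "jog_arm", "kwargs": {
  "dp": [
    [0,0,0.001],
    [0,0,0.001],
    [0,0,0]
  ],
  "twist": [0,0,0]
}}

```text
time: 17.1
tool_pos: [631.8, -136.4, 97.2]
tcp_rot: [3.141, -0.001, 0.296]
contact_force: [-8.8, -0.0, 12.3]
grip_width: 17.7
finger_force: 30.0
```

>>> {"fn": "jog_arm", "kwargs": {
  "dp": [
    [0,0,0.001],
    [0,0,0.001],
    [0,0,0]
  ],
  "twist": [0,0,0]
}}

```text
time: 17.48
tool_pos: [632.3, -136.2, 95.9]
tcp_rot: [3.14, -0.002, 0.296]
contact_force: [-8.9, 0.0, 15.3]
grip_width: 17.7
finger_force: 30.0
```

Look at the collar against the rim.

```bash
python3 - <<'E'
from h import *
P,R=pose();o=bot.get_obs();print(P,o["contact_force"],o["moment"])
p=cam("wrist");a=bot.capture("wrist");s=bot.capture("scene");cv2.imwrite("pics/w6raw.png",a)
P=np.array(P);q=proj(cam("scene"),[632,-136,70])[0].astype(int)
v=np.zeros((600,800,3),np.uint8)
c=proj(p,[632,-136,70])[0].astype(int);x0,y0=c[0]-55,c[1]-75;print(c)
A=cv2.resize(a[y0:y0+120,x0:x0+110],(550,600),interpolation=cv2.INTER_CUBIC)
th=np.linspace(0,2*np.pi,200)
for z,r,col in((70,24,(0,0,255)),(64,30.5,(0,255,0)),(74,24,(255,0,0))):
    C=np.c_[631.9+r*np.cos(th),-136.2+r*np.sin(th),0*th+z];C=(proj(p,C)-[x0,y0]+.5)*5
    cv2.polylines(A,[C.astype(np.int32)],True,col,1)
v[:,:550]=A;v[:,555:]=cv2.resize(s[q[1]-38:q[1]+22,q[0]-12:q[0]+12],(245,600),interpolation=cv2.INTER_CUBIC)
cv2.imwrite("pics/w6.png",v)
E
```

```text
[ 632.33535044 -136.21134161   95.89714363] [-8.86122896  0.04120312 15.25553169] [0.22215331 1.87424093 0.0535895 ]
[254 211]
```

View pics/w6.png

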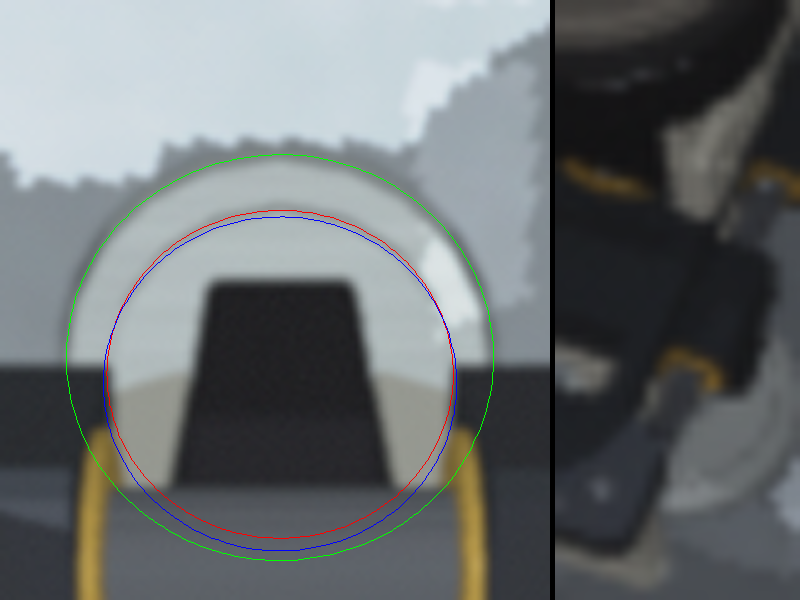

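>>> {"fn": "jog_arm", "kwargs": {
  "dp": [
    [-0.0005,0,0],
    [-0.0005,0,0],
    [0,0,0.001],
    [0,0,0.001],
    [0,0,0],
    [0,0,0]
  ],
  "twist": [0,0,0,0,0,0]
}}

```text
time: 18.32
tool_pos: [632.8, -136.1, 95.6]
tcp_rot: [3.139, -0.006, 0.296]
contact_force: [-7.3, 3.7, 22.1]
grip_width: 18.1
finger_force: 30.0
```

>>> {"fn": "jog_arm", "kwargs": {
  "dp": [
    [0,0,0.001],
    [0,0,0.001],
    [0,0,0],
    [0,0,0]
  ],
  "twist": [0,0,0,0]
}}

```text
time: 18.82
tool_pos: [634.0, -135.9, 94.8]
tcp_rot: [3.138, -0.009, 0.296]
contact_force: [-5.0, 4.3, 27.2]
grip_width: 18.0
finger_force: 30.0
```

```bash
python3 - <<'E'
from h import *
p=cam("wrist");a=bot.capture("wrist");cv2.imwrite("pics/w7raw.png",a)
for n in("w4raw","w5raw","w6raw","w7raw"):
    g=cv2.cvtColor(cv2.imread(f"pics/{n}.png"),cv2.COLOR_BGR2GRAY).astype(float)
    col=g[150:235,250:260].mean(1);d=np.diff(col);i=np.argmin(d[:65]);
    row=150+i+.5+ (0 if not 0<i<len(d)-1 else .5*(d[i-1]-d[i+1])/(d[i-1]-2*d[i]+d[i+1]))+.5
    r=g[int(row)+5:int(row)+9,215:300].mean(0);d=np.diff(r);L=np.argmin(d[:42]);Rr=42+np.argmax(d[42:])
    s=lambda i:i+.5*(d[i-1]-d[i+1])/(d[i-1]-2*d[i]+d[i+1])
    print(n,"edge row",round(row,2),"L,R",round(215+s(L),2),round(215+s(Rr),2),"w",round(s(Rr)-s(L),2))
P,R=pose();G=P+R@[0,0,-19]
for slip in(0,3,6):
  for tl in(0,2,14):
    K=R@Ro.from_euler("y",tl,degrees=True).as_matrix()@np.diag([1,-1,-1])
    C=np.array([[23,9,-22+slip+1.2],[23,-9,-22+slip+1.2]])@K.T+G
    u=proj(p,C);print(slip,tl,u.round(2).tolist())
cv2.imwrite("pics/x.png",0*a)
E
```

```text
w4raw edge row 182.57 L,R 238.13 270.23 w 32.1
w5raw edge row 190.61 L,R 238.8 269.84 w 31.04
w6raw edge row 191.96 L,R 238.79 269.8 w 31.01
w7raw edge row 193.51 L,R 238.78 269.84 w 31.06
0 0 [[239.52, 187.48], [270.09, 187.47]]
0 2 [[239.42, 186.66], [270.18, 186.64]]
0 14 [[238.83, 182.79], [270.76, 182.78]]
3 0 [[239.24, 188.79], [270.36, 188.78]]
3 2 [[239.15, 188.14], [270.45, 188.12]]
3 14 [[238.55, 185.31], [271.03, 185.29]]
6 0 [[238.96, 190.15], [270.64, 190.14]]
6 2 [[238.86, 189.67], [270.73, 189.66]]
6 14 [[238.27, 187.91], [271.31, 187.9]]
```

No slip along the key is visible: the handle width in the image is unchanged. A small turn wiggle under load should release any friction, then I press a little more.

>>> {"fn": "jog_arm", "kwargs": {
  "dp": [
    [0,0,0.0005],
    [-0.0005,0,0.0005],
    [-0.0005,0,0.0005],
    [0,0,0],
    [0,0,0],
    [0,0,0]
  ],
  "twist": [2,-2,-2,2,0,0]
}}

```text
time: 19.62
tool_pos: [635.0, -136.2, 94.5]
tcp_rot: [3.136, -0.014, 0.296]
contact_force: [-1.7, 5.2, 28.5]
grip_width: 18.1
finger_force: 30.0
```

```bash
python3 - <<'E'
from h import *
P,R=pose();o=bot.get_obs();print(P,o["contact_force"],o["grip_width"])
p=cam("wrist");a=bot.capture("wrist");cv2.imwrite("pics/w8raw.png",a)
c=proj(p,[632,-136,70])[0].astype(int);x0,y0=c[0]-65,c[1]-50
A=cv2.resize(a[y0:y0+75,x0:x0+130],(780,450),interpolation=cv2.INTER_CUBIC).astype(float)
g=A.mean(2);E=np.clip((g-110)*2.2,0,255).astype(np.uint8)
E=cv2.cvtColor(E,cv2.COLOR_GRAY2BGR)
for z,r,col in((70,24,(0,0,255)),(64,30.5,(0,255,0)),(64,24,(255,0,0))):
    for th in np.radians(np.arange(-80,81,20)+17):
        u=(proj(p,[631.9+r*np.cos(th),-136.2+r*np.sin(th),z])[0]-[x0,y0]+.5)*6;cv2.circle(E,tuple(int(k) for k in u),2,col,-1)
cv2.imwrite("pics/w8.png",E)
E
```

```text
[ 634.97320071 -136.19363983   94.48674564] [-1.65709641  5.15242176 28.53649289] 18.084099833558795
```

View pics/w8.png

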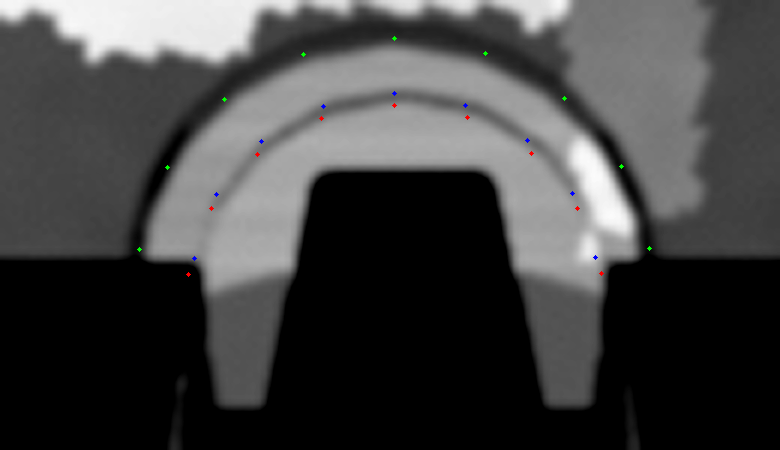

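The enhanced view shows the collar line concentric with the rim and lying where the collar's underside meets it (blue marks, within about 1 mm). One more wiggle, with the side force relieved, to confirm z does not move further.

>>> {"fn": "jog_arm", "kwargs": {
  "dp": [
    [0,-0.0005,0],
    [0,-0.0005,0],
    [0,0,0],
    [0,0,0.0005],
    [0,0,0],
    [0,0,0]
  ],
  "twist": [2,1,-3,-2,2,0]
}}

```text
time: 20.42
tool_pos: [634.9, -136.2, 94.4]
tcp_rot: [3.134, -0.014, 0.296]
contact_force: [-1.7, 3.0, 30.3]
grip_width: 18.2
finger_force: 30.0
```

```bash
python3 - <<'E'
from h import *
o=bot.get_obs();print(o["tool_pos"],o["contact_force"],o["moment"],o["finger_force"],o["time"])
p=cam("wrist");a=bot.capture("wrist");g=cv2.cvtColor(a,cv2.COLOR_BGR2GRAY).astype(float)
b=cv2.cvtColor(cv2.imread("pics/w8raw.png"),cv2.COLOR_BGR2GRAY).astype(float)
# collar-rim crease row at +-columns, and brightness
c=proj(p,[632,-136,70])[0]
for n,i in(("w8",b),("now",g)): print(n,[(k,(lambda s:(int(s.argmin())+170,s.min().round()))(i[170:195,254+k])) for k in(-12,-6,0,6,12)])
E
```

```text
[ 634.93641846 -136.16277888   94.4474287 ] [-1.67572565  2.96900437 30.2677472 ] [0.7620602  0.69286962 0.1468217 ] 30.0099816522561 20.425
w8 [(-12, (194, np.float64(96.0))), (-6, (194, np.float64(80.0))), (0, (194, np.float64(81.0))), (6, (194, np.float64(79.0))), (12, (194, np.float64(80.0)))]
now [(-12, (194, np.float64(98.0))), (-6, (194, np.float64(80.0))), (0, (194, np.float64(80.0))), (6, (194, np.float64(80.0))), (12, (194, np.float64(80.0)))]
```

z held still through the wiggle (0.04 mm) while the force rose, so the collar is on the rim. Handing in.

```bash
python3 -c "
from plant import bot
print(bot.close_job())"
```

```text
the job is handed in; nothing more can be done
None
```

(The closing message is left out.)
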